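# Tamp the thermal pebbles level in the bead bath

### The job

The metal pebbles in the bead bath are heaped up at one end. Take the flat tamper from its pad and work the heap down with it until all the pebbles lie level in a single layer on the well floor, then, with the tamper flat on the level bed, press it firmly and steadily for about a second (about 12 N, never more than 20 N), and stand the tamper back upright on the middle of its pad. Keep the gripper itself off the pebbles, keep every pebble in the well and leave the other things on the bench alone.

Things in the scene. Friction and masses are not known exactly. Their poses are not given: they have to be found in the camera images.
- bath: the bead bath: a white painted oblong bench unit, 130 mm (its x) by 165 mm (its y) by 65 mm tall, fixed to the bench, with one open rectangular well 90 mm (x) by 125 mm (y), walls upright and 20 mm thick, well floor 15 mm above the bench and 50 mm below the rim; origin at the centre of its underside, on the bench
- well_floor (a point): centre of the floor of the bath's well, axes of the bath, z up. The pebbles are heaped two deep (top about 45 mm over this floor) at the +y end; the -y end is nearly empty. Pressed straight down the heap jams; it gives way when the tamper is slid over it towards the empty end under a light load (about 10 N). A level bed is 25 to 27 mm high
- tamper_grip (a point): point on the axis of the tamper's handle, 80 mm above the tamper's flat underside, 20 mm below the handle's top. The tamper is a flat square steel plate 70 x 70 x 8 mm with an upright square grey handle 24 x 24 mm in its middle, 100 mm tall in all, 0.25 to 0.5 kg; handle sides are parallel to the plate edges and to this point's x and y axes; z along the handle, up. It starts upright on the black stand pad
- tamper: the same tamper; origin at the centre of its flat underside
- stand: black rubber pad on which the tamper stands, 110 x 110 x 8 mm, fixed to the bench; origin at the centre of its underside, on the bench
- pebble0: one of ten alike loose aluminium thermal pebbles, a chunky tumbled metal lump, nearly round, 27 mm across and 25 mm thick, 32 g; origin at its centre. On the well floor its centre is 12 to 14 mm above it
- pebble1: one of ten alike loose aluminium thermal pebbles, a chunky tumbled metal lump, nearly round, 27 mm across and 25 mm thick, 32 g; origin at its centre. On the well floor its centre is 12 to 14 mm above it
- pebble2: one of ten alike loose aluminium thermal pebbles, a chunky tumbled metal lump, nearly round, 27 mm across and 25 mm thick, 32 g; origin at its centre. On the well floor its centre is 12 to 14 mm above it
- pebble3: one of ten alike loose aluminium thermal pebbles, a chunky tumbled metal lump, nearly round, 27 mm across and 25 mm thick, 32 g; origin at its centre. On the well floor its centre is 12 to 14 mm above it
- pebble4: one of ten alike loose aluminium thermal pebbles, a chunky tumbled metal lump, nearly round, 27 mm across and 25 mm thick, 32 g; origin at its centre. On the well floor its centre is 12 to 14 mm above it
- pebble5: one of ten alike loose aluminium thermal pebbles, a chunky tumbled metal lump, nearly round, 27 mm across and 25 mm thick, 32 g; origin at its centre. On the well floor its centre is 12 to 14 mm above it
- pebble6: one of ten alike loose aluminium thermal pebbles, a chunky tumbled metal lump, nearly round, 27 mm across and 25 mm thick, 32 g; origin at its centre. On the well floor its centre is 12 to 14 mm above it
- pebble7: one of ten alike loose aluminium thermal pebbles, a chunky tumbled metal lump, nearly round, 27 mm across and 25 mm thick, 32 g; origin at its centre. On the well floor its centre is 12 to 14 mm above it; starts as part of the upper layer of the heap
- pebble8: one of ten alike loose aluminium thermal pebbles, a chunky tumbled metal lump, nearly round, 27 mm across and 25 mm thick, 32 g; origin at its centre. On the well floor its centre is 12 to 14 mm above it; starts as part of the upper layer of the heap
- pebble9: one of ten alike loose aluminium thermal pebbles, a chunky tumbled metal lump, nearly round, 27 mm across and 25 mm thick, 32 g; origin at its centre. On the well floor its centre is 12 to 14 mm above it; starts as part of the upper layer of the heap
- jar: bystander: small jar with blue cap, 44 mm across, 70 mm tall; origin under its centre
- flask: bystander: brown glass bottle, 48 mm across, 100 mm tall; origin under its centre
- timer: bystander: yellow bench timer lying flat, 55 x 60 x 16 mm; origin under its centre
Mind the look-alikes: they are no part of the job. What is shaped like the tamper but yellow is not meant.

How it is judged:
By the outcome, as a careful person would: the job done as asked, in the order asked, and still so for the second after the job is handed in, with the robot touching nothing.
It also fails if it takes over 70 s, if anything falls off the work surface, if the arm or the gripper's body presses on something with over 40 N, if the wrist force passes 120 N, or if a joint passes its speed limit or range.

### The arm

A 6-joint arm with a two-finger parallel gripper is mounted at the origin on the work surface. World frame = base frame: x ahead of the robot, y to its left, z up, the work surface at z = 0. Lengths are in m, angles in rad, forces in N, time in s.
With the tool pointing down it reaches from about 0.375 to 0.975 m from the base axis. Payload 3.8 kg.
Tool frame: the origin (TCP) lies midway between the tips of the shut fingers; the grasp point (between the pads) lies 19 mm behind it; z points along the fingers, y is the line along which they close (so a half turn about z gives the same grasp; the last joint's range is limited). The gripper opens to 85 mm and grips with 20 to 120 N. Pads are 22 mm wide; open, the fingers measure 114 mm over their backs; the gripper's body (76 mm by 85 mm) begins 54 mm behind the grasp point. The pads swing forward as they close: fully open they stand 13 mm farther back than shut.
Start: joints at [-1.268, 0.264, 1.604, -0, 1.274, -0.037], TCP at [0.225, -0.636, 0.231] pointing down, gripper open.
Joint ranges: [-2.63, 2.63], [-0.94, 2.18], [0.31, 2.57], [-1.31, 4.45], [0, 2.66], [-2.55, 2.55]. Speed limits (rad/s): [2.57, 2.57, 3.14, 3.14, 3.14, 3.14].

### API

Orientations are given as a rotation vector (axis times angle).
In Python, from workcell import bot gives the robot as it stands.
- The arm moves only by the tool step_arm, never from a script. Its argument "motion" is a list of rows, each a list of 5 numbers: the finger opening in cm, from 0 to 8.54, then the shift along the tool's x, y, z in cm, then the turn about the tool's z in degrees. In form: [[claw, dx, dy, dz, twist], ...]. A call has 1 to 20 rows; each row is the pose to reach, as a shift and turn from the pose commanded when the call began, along the tool's axes at that moment; what a row does not reach only later rows make up. A row lasts 1/10 s, in which the tool goes at most 50 mm and 8.59 degrees, less where a joint would pass 70% of its speed; a pose out of reach is approached as far as the arm can. A call with a gripper value outside its range is refused whole. The fingers move at their own pace and stop on an object; "force" is the grip in N (left out, the last holds). Time passes only in rows, so rows that repeat a pose let the fingers close. It gives the time, the measured TCP pose, the force, the opening and the grip force at its end, in the units of the state.
- bot.read_state(): the state, without advancing time (a new reading comes with each control period).
- bot.read_camera(name): name is "scene" or "top"; returns (picture, depth): 400x640x3 uint8, red, green, blue; 400x640 float32, m along the optical axis (not along the pixel's ray), 0 where there is no reading.
- bot.calibration(name): a dict with "mtx" (3x3 intrinsics, pixels), "origin" and "orientation" of the camera in the world. Camera axes: x right, y up, looking along -z (the intrinsics and any distortion apply to the point x, -y, -z); pixel columns grow to the right and rows downward; lengths in m; the calibration is good to about 2 mm. A picture is of the moment at which its call begins. calibration takes no time and is no camera call.
- bot.finish_job(): hands the job in; it is judged then, once.
The state is a dict: "time": time; "q": joint angles; "joint_vel": joint speeds; "joint_torque": joint torques, N m; "tool_pos": TCP position; "tcp_rot": TCP orientation; "wrist_force": force on the tool from outside, world axes, zero at the start; "torque": the same for the moment, N m; "width": opening from 0.0 (shut) to 1.0 (fully open); "grip_force": force on a finger pad.
Only numpy, scipy, OpenCV 4.12 (cv2) and the standard library are available. Lean on these libraries where they do the work, as an engineer would, in place of code of your own. Each camera call takes 0.05 s, during which the arm holds its last target. There are 200 camera calls.

## Working session

There is one attempt and no reset: what is moved stays moved. The work goes in short steps, Python scripts to look and compute and a tool call to move; the robot and the scene stay as the last step left them, time stands still between calls to the robot, and variables do not carry over. Pictures are saved under pics/ and viewed, at most 10 in all, crops included, and the job is handed in when it is done.

Besides the shell and the picture viewer there is one more tool, called as name([rows], argument=value, ...), one row to a line, values as JSON. step_arm: Moves the arm, as the interface text tells. Its arguments: {"type":"object","properties":{"motion":{"type":"array","items":{"type":"array","items":{"type":"number"}}},"force":{"type":"number"}},"required":["motion"]}

```bash
mkdir -p pics; cat > h.py <<'E'
import numpy as np, cv2
from scipy.spatial.transform import Rotation as R
from workcell import bot
def cloud(name):
    im,d=bot.read_camera(name); c=bot.calibration(name)
    K=np.array(c["mtx"]); o=np.array(c["orientation"])
    M=o if o.shape==(3,3) else R.from_rotvec(o).as_matrix()
    v,u=np.mgrid[:400,:640]
    P=np.stack([(u-K[0,2])/K[0,0]*d,-(v-K[1,2])/K[1,1]*d,-d],-1)@M.T+np.array(c["origin"])
    P[d==0]=np.nan
    return im,P
E
python3 - <<'E'
from h import *
for n in("top","scene"):
    im,P=cloud(n); np.save(n+".npy",P); cv2.imwrite(f"pics/{n}0.png",im[...,::-1]); print(bot.calibration(n))
print(bot.read_state())
E
```

```text
{'mtx': array([[422.54389898,   0.        , 316.11789703],
       [  0.        , 422.54389898, 198.40837296],
       [  0.        ,   0.        ,   1.        ]]), 'origin': array([ 0.41818008, -0.00581426,  0.91205218]), 'orientation': array([ 0.14240882, -0.16254537, -1.55050098])}
{'mtx': array([[382.8615593 ,   0.        , 321.2763852 ],
       [  0.        , 382.8615593 , 206.00206741],
       [  0.        ,   0.        ,   1.        ]]), 'origin': array([ 1.14722991, -0.07846728,  0.68988446]), 'orientation': array([0.5989121 , 0.54842012, 1.37475164])}
{'time': 0.1, 'q': array([-1.26792226e+00,  2.64690610e-01,  1.60525037e+00, -2.28085459e-05,
        1.27369465e+00, -3.68884621e-02]), 'joint_vel': array([-1.10324230e-03, -1.27399732e-03, -3.12468367e-03,  1.20033754e-03,
        9.37732053e-05,  3.32277549e-04]), 'joint_torque': array([ 9.98546875e-05, -5.16707790e+01, -3.68590343e+01, -6.10171446e-05,
        6.25650355e-03, -6.33605987e-05]), 'tool_pos': array([ 0.22475286, -0.63577896,  0.23007091]), 'tcp_rot': array([-3.09437421e+00, -5.30802886e-01,  4.59178452e-04]), 'wrist_force': array([-0.19793624,  0.03134601,  0.69394655]), 'torque': array([0.02466649, 0.01550015, 0.00317482]), 'grip_force': 0.0, 'width': 0.9988236068496562}
```

View pics/top0.png

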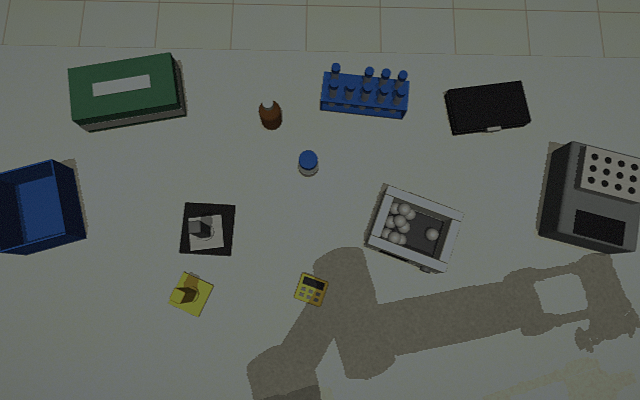

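View pics/scene0.png

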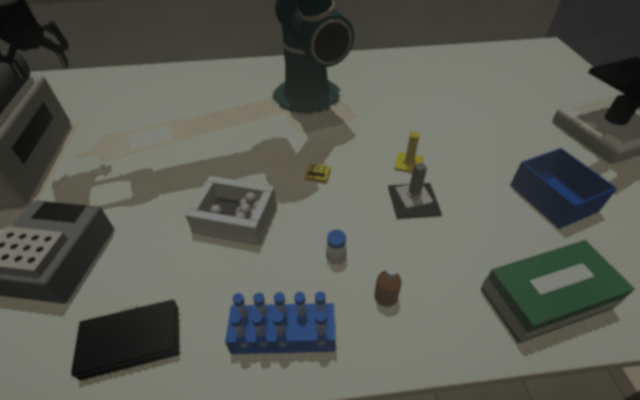

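The top view shows the grey tamper at (203,230) on the black pad (208,229). The only thing it could be confused with is the yellow one at (190,293), off the pad, so I choose the grey one. The bath is at (414,228) with the heap at its left end (398,225); the timer is at (311,289), the jar at (308,162) and the flask at (270,114).

```bash
cat >> h.py <<'E'
def rect(P,m,label):
    p=P[m][:,:2].astype(np.float32)*1000
    (c,s,a)=cv2.minAreaRect(p); print(label,len(p),"c",np.round(c,1),"s",np.round(s,1),"ang",round(a,1),"z",np.round(np.median(P[m][:,2])*1000,1)); return c,s,a
E
python3 - <<'E'
from h import *
im=cv2.imread("pics/top0.png");P=np.load("top.npy")
a=cv2.resize(im[185:325,150:290],(560,560),interpolation=cv2.INTER_CUBIC);cv2.imwrite("pics/c1.png",cv2.convertScaleAbs(a,alpha=1.8))
z=P[...,2];v,u=np.mgrid[:400,:640]
w=(u>170)&(u<245)&(v>195)&(v<262)
print("bench",np.nanmedian(z[300:320,420:500]))
cl=lambda m:cv2.morphologyEx(m.astype(np.uint8),cv2.MORPH_OPEN,np.ones((2,2)))>0
rect(P,cl(w&(z>.095)&(z<.12)),"handle top")
rect(P,cl(w&(z>.0125)&(z<.020)),"plate")
rect(P,cl(w&(z>.004)&(z<.012)),"pad")
w2=(u>355)&(u<475)&(v>175)&(v<280)
rect(P,cl(w2&(z>.060)&(z<.072)),"rim")
rect(P,cl(w2&(z>.008)&(z<.022)),"floor")
c=P[234,432];print("pebble lone",c, "heap max z",np.nanmax(z[200:245,385:415][...]))
for (uu,vv) in [(397,208),(405,210),(410,214),(391,211),(400,222),(402,227),(388,225),(389,236),(395,238),(402,238)]: print(uu,vv,np.round(P[vv,uu]*1000))
E
```

```text
bench -0.0006168911597619897
handle top 176 c [516.  226.2] s [21.9 44.5] ang 7.1 z 106.6
plate 699 c [516.5 215.3] s [69.4 68.4] ang 7.3 z nan
pad 1478 c [525.1 215.1] s [107.8 111.3] ang 86.2 z nan
rim 2430 c [ 531.3 -232.4] s [183.2 145.1] ang 69.9 z nan
floor 1206 c [ 536.7 -225.3] s [115.   91.4] ang 59.0 z nan
pebble lone [ 0.51893414 -0.25818424  0.03809993] heap max z 0.0680725873612199
397 208 [ 572. -186.   40.]
405 210 [ 565. -199.   58.]
410 214 [ 560. -213.   39.]
391 211 [ 568. -175.   29.]
400 222 [ 541. -188.   56.]
402 227 [ 533. -196.   36.]
388 225 [ 537. -167.   35.]
389 236 [ 512. -165.   54.]
395 238 [ 507. -176.   60.]
402 238 [ 510. -196.   37.]
```

View pics/c1.png

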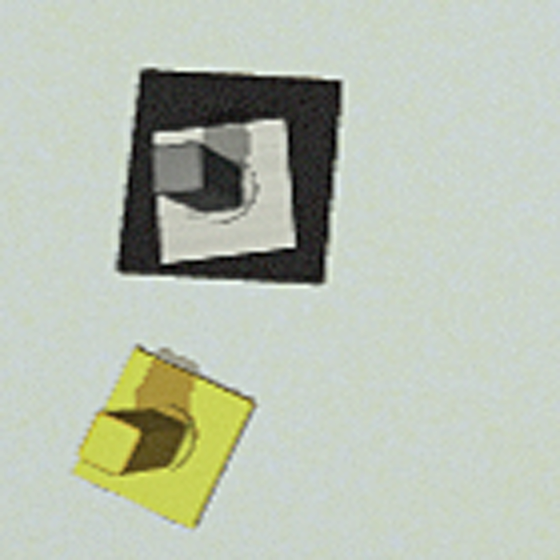

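The crop confirms it: grey handle on a steel plate, on the black pad, with the yellow look-alike below. Next I need the bath's pose more exactly, using a ring fit.

```bash
cat > ring.py <<'E'
from h import *
from scipy.optimize import differential_evolution as DE
for n,w in(("top",(355,475,175,280)),("scene",(180,285,170,245))):
    P=np.load(n+".npy");v,u=np.mgrid[:400,:640]
    w=(u>w[0])&(u<w[1])&(v>w[2])&(v<w[3]); Q=P[w]; Q=Q[~np.isnan(Q[:,0])]
    r=abs(Q[:,2]-.065)<.004; o=Q[:,2]<.057
    def f(x):
        c,s=np.cos(x[2]),np.sin(x[2]); d=Q[:,:2]-x[:2]
        X=abs(d@[c,s]);Y=abs(d@[-s,c])
        ring=(X<.065)&(Y<.0825)&~((X<.045)&(Y<.0625))
        return (r&~ring).sum()+(o&ring).sum()
    for lo,hi in((0,1.6),(-1.6,0)):
        b=DE(f,[(.49,.58),(-.28,-.18),(lo,hi)],seed=1,tol=1e-6,maxiter=300)
        print(n,r.sum(),b.fun,b.x[:2]*1000,np.degrees(b.x[2]))
E
python3 ring.py
```

```text
top 2386 1772.0 [ 532.03082267 -225.18390424] 0.0246792820410057
top 2386 149.0 [ 528.71801734 -220.49290626] -19.913506129655566
scene 1539 1131.0 [ 501.67173883 -233.85486917] 70.29566956401861
scene 1539 333.0 [ 525.75376655 -219.79874593] -20.050657932393666
```

```bash
cat >> h.py <<'E'
def go(x,y,z,yaw):
    s=bot.read_state(); M=R.from_rotvec(s["tcp_rot"]).as_matrix()
    cur=np.degrees(np.arctan2(M[1,0],M[0,0]))
    d=M.T@(np.array([x,y,z])-s["tool_pos"])*100
    print("t",round(s["time"],1),"pos",np.round(s["tool_pos"]*1000,1),"yaw",round(cur,2),"tilt",np.round(np.degrees(np.arccos(-M[2,2])),2),"q6",s["q"][5],"F",np.round(s["wrist_force"],2))
    print("  d",np.round(d,2),"twist",np.round(-((yaw-cur+180)%360-180),2))
E
python3 - <<'E'
from h import *
go(.5164,.2153,.20,97.2)
P=np.load("top.npy")
for p in [(190,293),(308,160),(270,112),(311,285)]: print(p,P[p[1],p[0]])
E
```

```text
t 0.1 pos [ 224.8 -635.8  230.1] yaw 19.47 tilt 0.12 q6 -0.03688846206268616 F [-0.2   0.03  0.69]
  d [ 55.86 -70.52   3.15] twist -77.73
(190, 293) [0.39334133 0.2273117  0.06626881]
(308, 160) [0.6654414  0.00236585 0.06809903]
(270, 112) [0.76598776 0.08373406 0.07653809]
(311, 285) [ 0.41136595 -0.0080105   0.01515449]
```

step_arm([
  [7,55.86,-70.52,3.15,-77.7],
  [7,55.86,-70.52,3.15,-77.7],
  [7,55.86,-70.52,3.15,-77.7],
  [7,55.86,-70.52,3.15,-77.7],
  [7,55.86,-70.52,3.15,-77.7],
  [7,55.86,-70.52,3.15,-77.7],
  [7,55.86,-70.52,3.15,-77.7],
  [7,55.86,-70.52,3.15,-77.7],
  [7,55.86,-70.52,3.15,-77.7],
  [7,55.86,-70.52,3.15,-77.7],
  [7,55.86,-70.52,3.15,-77.7],
  [7,55.86,-70.52,3.15,-77.7],
  [7,55.86,-70.52,3.15,-77.7],
  [7,55.86,-70.52,3.15,-77.7],
  [7,55.86,-70.52,3.15,-77.7],
  [7,55.86,-70.52,3.15,-77.7],
  [7,55.86,-70.52,3.15,-77.7],
  [7,55.86,-70.52,3.15,-77.7],
  [7,55.86,-70.52,3.15,-77.7],
  [7,55.86,-70.52,3.15,-77.7],
])

```text
time: 2.1
tool_pos: [0.516, 0.2154, 0.1988]
tcp_rot: [-2.075, -2.358, 0.003]
wrist_force: [-0.4, -0.6, -0.4]
width: 0.82
grip_force: 0.0
```

```bash
python3 -c "
from h import *
go(.5164,.2153,.069,97.2)"
```

```text
t 2.1 pos [516.  215.4 198.8] yaw 97.32 tilt 0.13 q6 0.2235787131683644 F [-0.42 -0.56 -0.43]
  d [-1.000e-02  7.000e-02  1.298e+01] twist 0.12
```

step_arm([
  [6,0,0.05,4,0],
  [5,0,0.05,8,0],
  [5,0,0.05,11,0],
  [5,0,0.05,13,0],
  [5,0,0.05,13,0],
  [2,0,0.05,13,0],
  [2,0,0.05,13,0],
  [2,0,0.05,13,0],
  [2,0,0.05,13,0],
  [2,0,0.05,13,0],
  [2,0,0.05,13,0],
], force=80)

```text
time: 3.2
tool_pos: [0.5183, 0.2146, 0.0717]
tcp_rot: [2.077, 2.355, 0.003]
wrist_force: [-1.2, -3.6, 7.4]
width: 0.268
grip_force: 79.7
```

```bash
python3 -c "
from h import *
go(.5164,.2153,.069,97.2)"
```

```text
t 3.2 pos [518.3 214.6  71.7] yaw 97.18 tilt 0.14 q6 0.22407012515199373 F [-1.16 -3.61  7.41]
  d [ 0.09 -0.18  0.27] twist -0.02
```

step_arm([
  [2,0,0,-2,0],
  [2,0,0,-6,0],
  [2,0,0,-10,0],
  [2,0,0,-13.5,0],
  [2,0,0,-13.5,0],
  [2,0,0,-13.5,0],
  [2,0,0,-13.5,0],
  [2,0,0,-13.5,0],
])

```text
time: 4.0
tool_pos: [0.5152, 0.2141, 0.2017]
tcp_rot: [-2.076, -2.354, 0.007]
wrist_force: [-0.3, -0.2, -5.0]
width: 0.269
grip_force: 79.5
```

```bash
python3 - <<'E'
from h import *
go(.528,-.22,.20,70)
im,P=cloud("scene"); cv2.imwrite("pics/s1.png",cv2.resize(im[80:260,300:520,::-1],None,fx=2.5,fy=2.5))
s=bot.read_state();print(s["width"]*85,s["wrist_force"],s["torque"])
E
```

```text
t 4.0 pos [515.2 214.1 201.7] yaw 97.18 tilt 0.31 q6 0.22389901574268334 F [-0.26 -0.17 -4.96]
  d [-43.23  -4.15   0.24] twist 27.18
22.854448143652025 [-1.47638862 -0.30104369 -4.32570406] [-0.00150277 -0.01283406 -0.01452178]
```

View pics/s1.png

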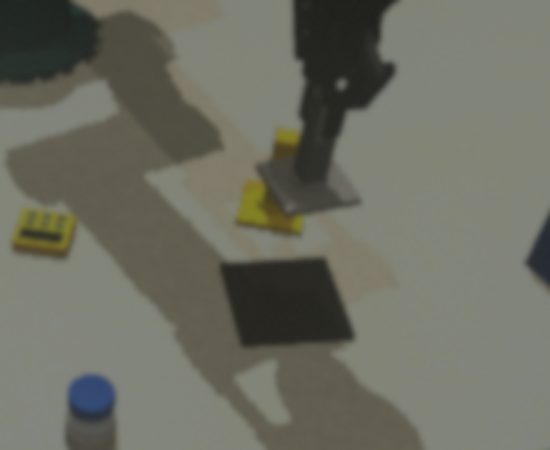

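The tamper hangs level and square in the gripper, the pad is empty and clear at about (290,300) in the crop, and the yellow look-alike is untouched behind it. Next I carry it to above the heap.

```bash
cat >> h.py <<'E'
C=np.array([.528,-.220]); a=np.radians(-20)
ex=np.array([np.cos(a),np.sin(a)]); ey=np.array([-np.sin(a),np.cos(a)])
def gob(bx,by,z):
    p=C+bx*ex+by*ey; go(p[0],p[1],z,70)
    s=bot.read_state(); d=s["tool_pos"][:2]-C
    print("  bath x,y",np.round([d@ex*1000,d@ey*1000],1),"underside over floor",round(s["tool_pos"][2]*1000-63.7-15,1),"F bath",np.round([s["wrist_force"][:2]@ex,s["wrist_force"][:2]@ey],1),"T",np.round(s["torque"],2))
E
python3 -c "
from h import *
gob(0,.022,.20)"
```

```text
t 4.0 pos [515.5 214.2 202. ] yaw 97.17 tilt 0.27 q6 0.22394910029231443 F [-1.48 -0.3  -4.33]
  d [-41.28  -3.17   0.26] twist 27.17
  bath x,y [-160.3  403.7] underside over floor 123.3 F bath [-1.3 -0.8] T [-0.   -0.01 -0.01]
```

step_arm([
  [2,-3,-0.25,0,2],
  [2,-7,-0.5,0,7],
  [2,-11,-0.8,0,12],
  [2,-15.5,-1.1,0,17],
  [2,-20,-1.5,0,22],
  [2,-24,-1.9,0,27.2],
  [2,-28,-2.3,0,27.2],
  [2,-32,-2.6,0,27.2],
  [2,-36,-2.9,0,27.2],
  [2,-39,-3.1,0,27.2],
  [2,-41,-3.17,0,27.2],
  [2,-41.28,-3.17,0.2,27.2],
  [2,-41.28,-3.17,0.2,27.2],
  [2,-41.28,-3.17,0.2,27.2],
  [2,-41.28,-3.17,0.2,27.2],
])

```text
time: 5.55
tool_pos: [0.5369, -0.1976, 0.2023]
tcp_rot: [-2.572, -1.802, 0.0]
wrist_force: [0.1, -0.5, -3.8]
width: 0.276
grip_force: 79.4
```

```bash
python3 - <<'E'
from h import *
gob(0,.022,.140)
im,P=cloud("scene"); cv2.imwrite("pics/s2.png",cv2.resize(im[100:250,160:320,::-1],None,fx=3.5,fy=3.5,interpolation=cv2.INTER_CUBIC)); gob(0,.022,.140)
im,P2=cloud("top"); cv2.imwrite("pics/t2.png",cv2.resize(im[150:300,330:500,::-1],None,fx=3.5,fy=3.5,interpolation=cv2.INTER_CUBIC)); 
for Q in(P,P2):
  d=Q[...,:2]-C; m=(abs(d@ex)<.07)&(abs(d@ey-.022)<.07)&(Q[...,2]>.135)&(Q[...,2]<.155)
  q=np.c_[(d@ex)[m],(d@ey)[m]]*1000
  if len(q): print(len(q),np.percentile(q,[1,99],axis=0))
E
```

```text
t 5.5 pos [ 536.9 -197.6  202.3] yaw 70.04 tilt 0.06 q6 -0.048138277844744976 F [ 0.15 -0.47 -3.83]
  d [-0.21 -0.07  6.23] twist 0.04
  bath x,y [ 0.7 24.1] underside over floor 123.6 F bath [ 0.3 -0.4] T [-0.02  0.02 -0.01]
t 5.6 pos [ 537.1 -197.7  202.6] yaw 70.04 tilt 0.03 q6 -0.04818593663739932 F [-0.    0.47 -4.15]
  d [-0.21 -0.09  6.26] twist 0.04
  bath x,y [ 0.9 24.1] underside over floor 123.9 F bath [-0.2  0.4] T [-0.01  0.01  0.02]
670 [[-32.18135624  -5.94736247]
 [ 37.00969668  63.12280615]]
758 [[-33.72434388  12.00226341]
 [ 35.31053574  62.4511377 ]]
```

View pics/s2.png

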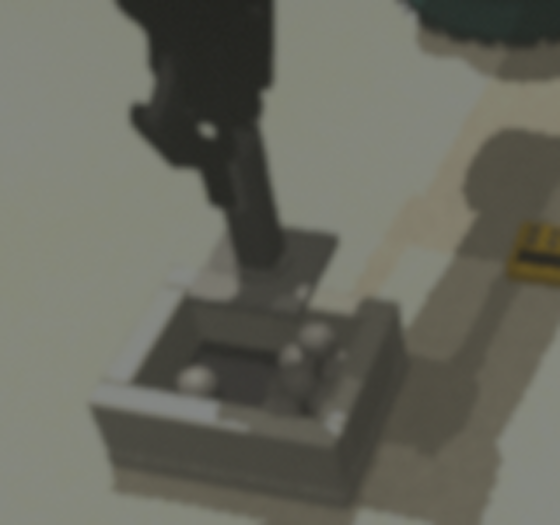

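The plate hangs above the heap end of the bath, at about (265,260) in the crop. Both depth clouds put the plate centre about 4 mm further towards +y than the TCP, so I shift it and then lower it.

step_arm([
  [2,-0.8,-0.2,0,0],
  [2,-0.8,-0.2,2.5,0],
  [2,-0.8,-0.2,5,0],
  [2,-0.8,-0.2,6.5,0],
  [2,-0.8,-0.2,7.3,0],
  [2,-0.8,-0.2,7.7,0],
  [2,-0.8,-0.2,7.7,0],
  [2,-0.8,-0.2,7.7,0],
])

```text
time: 6.45
tool_pos: [0.5334, -0.206, 0.1269]
tcp_rot: [2.573, 1.8, 0.002]
wrist_force: [0.4, 0.1, -4.0]
width: 0.276
grip_force: 79.2
```

```bash
python3 -c "
from h import *
gob(0,.016,.124)"
```

```text
t 6.5 pos [ 533.4 -206.   126.9] yaw 69.97 tilt 0.11 q6 -0.06258522024010958 F [ 0.44  0.13 -3.98]
  d [ 0.1  -0.03  0.29] twist -0.03
  bath x,y [ 0.3 15. ] underside over floor 48.2 F bath [0.4 0.3] T [-0.02 -0.01  0.01]
```

step_arm([
  [2,0,-0.1,0.2,0],
  [2,0,-0.1,0.3,0],
  [2,0,-0.1,0.4,0],
  [2,0,-0.1,0.5,0],
  [2,0,-0.1,0.5,0],
])

```text
time: 6.95
tool_pos: [0.5328, -0.2059, 0.1226]
tcp_rot: [2.572, 1.8, 0.002]
wrist_force: [-0.1, -0.1, 4.2]
width: 0.269
grip_force: 80.7
```

```bash
python3 -c "
from h import *
gob(0,.016,.124)"
```

```text
t 7.0 pos [ 532.8 -205.9  122.6] yaw 69.97 tilt 0.17 q6 -0.06272280544939643 F [-0.1  -0.11  4.24]
  d [ 0.11  0.03 -0.14] twist -0.03
  bath x,y [-0.3 14.9] underside over floor 43.9 F bath [-0.1 -0.1] T [0.11 0.21 0.07]
```

step_arm([
  [2,-0.3,0,0.05,0],
  [2,-0.6,0,0.1,0],
  [2,-0.9,0,0.15,0],
  [2,-1.2,0,0.2,0],
])

```text
time: 7.35
tool_pos: [0.5316, -0.2157, 0.1234]
tcp_rot: [2.573, 1.797, 0.013]
wrist_force: [1.5, 7.5, 20.6]
width: 0.272
grip_force: 82.6
```

```bash
python3 -c "
from h import *
gob(0,.016,.124)"
```

```text
t 7.3 pos [ 531.6 -215.7  123.4] yaw 69.85 tilt 0.51 q6 -0.08368959807930151 F [ 1.51  7.51 20.6 ]
  d [ 1.07 -0.19 -0.05] twist -0.15
  bath x,y [1.9 5.3] underside over floor 44.7 F bath [-1.1  7.6] T [ 2.4  -0.12 -0.09]
```

step_arm([
  [2,0,0,-0.2,0],
  [2,-0.3,0,-0.2,0],
  [2,-0.6,0,-0.2,0],
  [2,-0.9,0,-0.2,0],
])

```text
time: 7.75
tool_pos: [0.5289, -0.225, 0.1257]
tcp_rot: [2.571, 1.796, 0.012]
wrist_force: [1.8, 5.7, 16.2]
width: 0.267
grip_force: 82.2
```

```bash
python3 -c "
from h import *
gob(0,.016,.124)"
```

```text
t 7.8 pos [ 528.9 -225.   125.7] yaw 69.88 tilt 0.56 q6 -0.09940612930632321 F [ 1.75  5.7  16.19]
  d [ 2.04 -0.26  0.17] twist -0.12
  bath x,y [ 2.5 -4.4] underside over floor 47.0 F bath [-0.3  6. ] T [ 1.69 -0.27 -0.15]
```

step_arm([
  [2,-0.2,0,-0.1,0],
  [2,-0.5,0,-0.1,0],
  [2,-0.8,0,-0.1,0],
])

```text
time: 8.05
tool_pos: [0.5264, -0.2334, 0.1269]
tcp_rot: [2.569, 1.795, 0.012]
wrist_force: [3.0, 0.5, 14.8]
width: 0.271
grip_force: 81.8
```

```bash
python3 - <<'E'
from h import *
gob(0,.016,.124)
im,P=cloud("scene"); cv2.imwrite("pics/s3.png",cv2.convertScaleAbs(cv2.resize(im[140:250,180:290,::-1],None,fx=5,fy=5,interpolation=cv2.INTER_CUBIC),alpha=1.6))
E
```

```text
t 8.1 pos [ 526.4 -233.4  126.9] yaw 69.9 tilt 0.62 q6 -0.11333832426264491 F [ 3.03  0.53 14.77]
  d [ 2.92 -0.32  0.29] twist -0.1
  bath x,y [  3.1 -13.2] underside over floor 48.2 F bath [2.7 1.5] T [ 1.1  -0.41 -0.13]
```

View pics/s3.png

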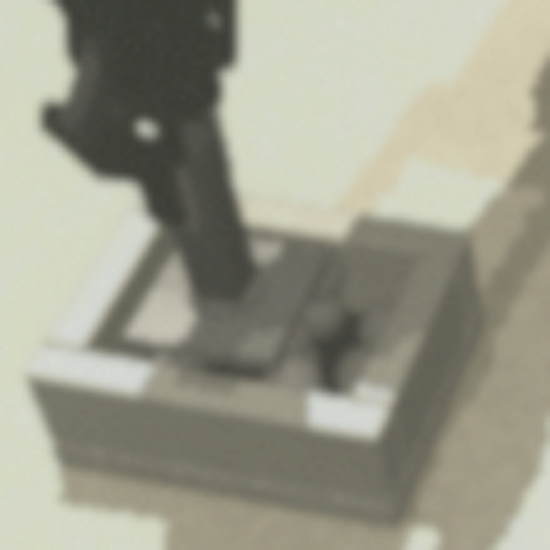

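The plate sits in the well at (250,330) with the pebbles under and behind it, at (325,320). I keep sliding with a lighter load.

step_arm([
  [2,-0.2,-0.2,-0.05,0],
  [2,-0.5,-0.2,-0.05,0],
  [2,-0.8,-0.3,-0.05,0],
  [2,-1.1,-0.3,-0.05,0],
])

```text
time: 8.5
tool_pos: [0.5198, -0.2435, 0.1276]
tcp_rot: [2.568, 1.795, 0.011]
wrist_force: [0.3, 0.5, 16.3]
width: 0.27
grip_force: 82.0
```

```bash
python3 -c "
from h import *
gob(0,.016,.124)"
```

```text
t 8.5 pos [ 519.8 -243.5  127.6] yaw 69.92 tilt 0.63 q6 -0.13326925179070004 F [ 0.3   0.53 16.31]
  d [ 4.09 -0.04  0.36] twist -0.08
  bath x,y [  0.3 -24.9] underside over floor 48.9 F bath [0.1 0.6] T [ 0.8  -0.19 -0.07]
```

step_arm([
  [2,0,0,-1,0],
  [2,0,0,-3,0],
  [2,0,0,-5,0],
  [2,-5,0,-6,0],
  [2,-9,0,-6,0],
  [2,-12,0,-6,0],
  [2,-12,0,-6,0],
])

```text
time: 9.2
tool_pos: [0.4718, -0.3576, 0.1812]
tcp_rot: [-2.576, -1.797, 0.004]
wrist_force: [-0.5, 0.2, -4.2]
width: 0.268
grip_force: 79.3
```

```bash
cat > look.py <<'E'
from h import *
import sys
gob(0,.018,.18)
im,P=cloud("top"); cv2.imwrite(f"pics/{sys.argv[1]}.png",cv2.convertScaleAbs(cv2.resize(im[170:290,345:485,::-1],None,fx=5,fy=5,interpolation=cv2.INTER_CUBIC),alpha=1.6))
np.save("cur.npy",P)
d=P[...,:2]-C; X=d@ex*1000;Y=d@ey*1000;Z=P[...,2]*1000-15
print("z map over floor (max per 10 mm cell), rows y +60..-60, cols x -45..45")
for y in range(55,-65,-10):
    r=[]
    for x in range(-40,50,10):
        m=(abs(X-x)<5)&(abs(Y-y)<5)&(Z<49); r.append(int(np.max(Z[m])) if m.any() else -1)
    print(y,r)
E
python3 look.py t4
```

```text
t 9.2 pos [ 471.8 -357.6  181.2] yaw 69.78 tilt 0.14 q6 -0.3356382879993126 F [-0.53  0.18 -4.19]
  d [16.65  0.51  0.09] twist -0.22
  bath x,y [  -5.8 -148.5] underside over floor 102.5 F bath [-0.6 -0. ] T [-0.01 -0.04  0.01]
z map over floor (max per 10 mm cell), rows y +60..-60, cols x -45..45
55 [22, 25, 25, 22, 26, 23, 22, 26, 46]
45 [20, 24, 26, 22, 26, 23, 43, 45, 42]
35 [12, 21, 18, 16, 22, 18, 45, 46, 43]
25 [46, 25, 23, 3, 25, 24, 42, 44, 44]
15 [23, 26, 23, 19, 26, 27, 23, 27, 39]
5 [16, 21, 17, 19, 26, 23, 19, 22, 45]
-5 [44, 4, 3, 3, 3, 2, 2, 2, 44]
-15 [2, 2, 1, 1, 1, 1, 2, 15, 43]
-25 [1, 4, 3, 3, 20, 19, 21, 26, 47]
-35 [21, 24, 20, 18, 24, 25, 24, 26, 48]
-45 [23, 26, 23, 17, 24, 25, 20, 23, 48]
-55 [24, 23, 21, 2, 18, 19, 2, 2, 43]
```

View pics/t4.png

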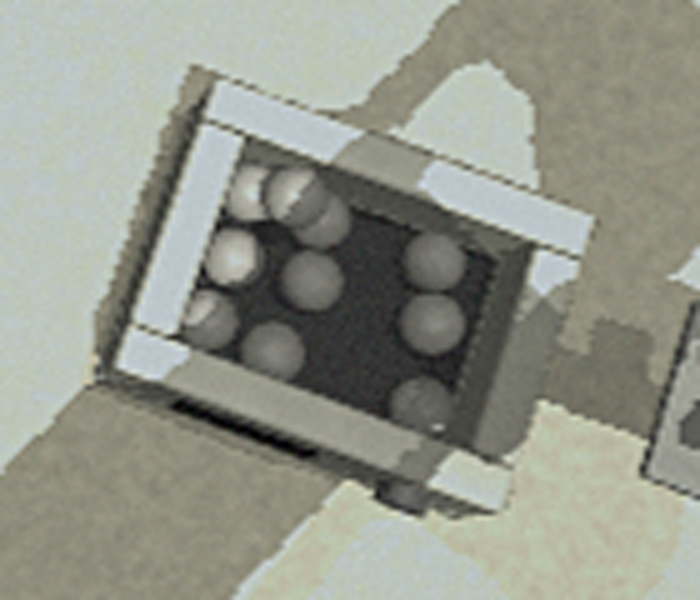

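The view from above shows nine pebbles already on the floor and one still on top at (297,193) in the crop, at bath x +28, y +37 mm. There is free floor in the middle, so I make a second sweep with a lighter load, shifted towards +x.

```bash
python3 -c "
from h import *
gob(.004,.020,.124)"
```

```text
t 9.2 pos [ 472.3 -355.6  180.9] yaw 69.79 tilt 0.15 q6 -0.3345825875945773 F [ 0.59 -0.02 -4.82]
  d [16.64  0.95  5.7 ] twist -0.21
  bath x,y [  -6.  -146.4] underside over floor 102.2 F bath [0.6 0.2] T [ 0.04 -0.06 -0.03]
```

step_arm([
  [2,4,0.2,0,0],
  [2,8.5,0.5,0,0],
  [2,12.5,0.7,0,0],
  [2,15.5,0.9,0,0],
  [2,16.6,1.0,0,0],
  [2,16.6,1.0,0.5,0],
  [2,16.6,1.0,2.5,0],
  [2,16.6,1.0,4.2,0],
  [2,16.6,1.0,5.1,0],
  [2,16.6,1.0,5.4,0],
  [2,16.6,1.0,5.5,0],
  [2,16.6,1.0,5.5,0],
])

```text
time: 10.45
tool_pos: [0.5406, -0.2026, 0.1279]
tcp_rot: [2.574, 1.8, 0.001]
wrist_force: [-0.1, 0.1, -3.9]
width: 0.272
grip_force: 79.1
```

```bash
python3 -c "
from h import *
gob(.004,.020,.122)"
```

```text
t 10.4 pos [ 540.6 -202.6  127.9] yaw 69.94 tilt 0.06 q6 -0.051602214773311554 F [-0.09  0.07 -3.9 ]
  d [-0.06 -0.19  0.59] twist -0.06
  bath x,y [ 5.9 20.6] underside over floor 49.2 F bath [-0.1  0. ] T [-0.06  0.02  0.03]
```

step_arm([
  [2,0,0,0.25,0],
  [2,0,0,0.4,0],
  [2,0,0,0.5,0],
  [2,0,0,0.5,0],
  [2,-0.2,0,0.52,0],
  [2,-0.4,0,0.52,0],
])

```text
time: 11.05
tool_pos: [0.5397, -0.2057, 0.1229]
tcp_rot: [2.573, 1.801, 0.002]
wrist_force: [0.1, 1.8, 1.2]
width: 0.271
grip_force: 79.9
```

```bash
python3 -c "
from h import *
gob(.004,.020,.122)"
```

```text
t 11.1 pos [ 539.7 -205.7  122.9] yaw 69.97 tilt 0.1 q6 -0.05880950893838129 F [0.13 1.78 1.21]
  d [ 0.26 -0.21  0.09] twist -0.03
  bath x,y [ 6.1 17.4] underside over floor 44.2 F bath [-0.5  1.7] T [ 0.48 -0.21  0.04]
```

Contact with about 5 N of load. I press a little more and slide, with a slight pull towards -x.

step_arm([
  [2,-0.3,0,0.1,0],
  [2,-0.6,-0.1,0.1,0],
  [2,-0.9,-0.1,0.1,0],
  [2,-1.2,-0.2,0.1,0],
])

```text
time: 11.45
tool_pos: [0.5363, -0.2169, 0.125]
tcp_rot: [2.57, 1.798, 0.009]
wrist_force: [1.7, 4.2, 11.2]
width: 0.271
grip_force: 81.5
```

```bash
python3 -c "
from h import *
gob(.004,.020,.122)"
```

```text
t 11.4 pos [ 536.3 -216.9  125. ] yaw 69.94 tilt 0.45 q6 -0.08005855387051888 F [ 1.74  4.22 11.24]
  d [ 1.42 -0.28  0.3 ] twist -0.06
  bath x,y [6.7 5.8] underside over floor 46.3 F bath [0.2 4.6] T [ 1.11 -0.73  0.1 ]
```

step_arm([
  [2,-0.3,0,0,0],
  [2,-0.6,0,0,0],
  [2,-0.9,0,0,0],
  [2,-1.2,0,0,0],
])

```text
time: 11.85
tool_pos: [0.5331, -0.2291, 0.1266]
tcp_rot: [2.568, 1.796, 0.01]
wrist_force: [-0.5, 3.2, 16.7]
width: 0.271
grip_force: 82.0
```

```bash
python3 -c "
from h import *
gob(.004,.020,.122)"
```

```text
t 11.8 pos [ 533.1 -229.1  126.6] yaw 69.95 tilt 0.6 q6 -0.10085448851605289 F [-0.49  3.15 16.71]
  d [ 2.68 -0.4   0.45] twist -0.05
  bath x,y [ 7.9 -6.8] underside over floor 47.9 F bath [-1.5  2.8] T [ 0.94 -0.58  0.09]
```

step_arm([
  [2,-0.3,0,-0.1,0],
  [2,-0.6,0,-0.1,0],
  [2,-0.9,0,-0.1,0],
  [2,-1.2,0,-0.1,0],
  [2,-1.5,0,-0.1,0],
  [2,-1.8,0,-0.1,0],
])

```text
time: 12.45
tool_pos: [0.5261, -0.2474, 0.1268]
tcp_rot: [2.566, 1.796, 0.006]
wrist_force: [-0.3, -1.4, 10.9]
width: 0.273
grip_force: 81.4
```

```bash
python3 -c "
from h import *
gob(.004,.020,.122)"
```

```text
t 12.4 pos [ 526.1 -247.4  126.8] yaw 69.96 tilt 0.57 q6 -0.1316259771525035 F [-0.3  -1.36 10.86]
  d [ 4.64 -0.36  0.47] twist -0.04
  bath x,y [  7.5 -26.4] underside over floor 48.1 F bath [ 0.2 -1.4] T [-0.16 -0.34 -0.06]
```

step_arm([
  [2,0,0,-1,0],
  [2,0,0,-3,0],
  [2,0,0,-5,0],
  [2,-5,0,-6,0],
  [2,-9,0,-6,0],
  [2,-12,0,-6,0],
  [2,-12,0,-6,0],
])

```text
time: 13.15
tool_pos: [0.4792, -0.3607, 0.1815]
tcp_rot: [-2.577, -1.797, 0.004]
wrist_force: [0.3, 1.0, -3.8]
width: 0.265
grip_force: 79.2
```

```bash
python3 look.py t5
```

```text
t 13.2 pos [ 479.2 -360.7  181.5] yaw 69.77 tilt 0.14 q6 -0.3312248921365086 F [ 0.28  1.04 -3.8 ]
  d [16.68 -0.29  0.12] twist -0.23
  bath x,y [   2.3 -148.8] underside over floor 102.8 F bath [-0.1  1.1] T [-0.06  0.03 -0.04]
z map over floor (max per 10 mm cell), rows y +60..-60, cols x -45..45
55 [21, 26, 24, 20, 25, 26, 23, 25, 46]
45 [45, 26, 23, 22, 26, 23, 24, 26, 42]
35 [0, 20, 19, 16, 23, 18, 2, 20, 34]
25 [46, 25, 24, 20, 23, 22, 2, 2, 47]
15 [45, 25, 26, 19, 26, 25, 17, 25, 41]
5 [5, 21, 16, 16, 25, 24, 25, 28, 48]
-5 [45, 23, 22, 2, 3, 3, 22, 25, 44]
-15 [45, 27, 26, 2, 4, 2, 1, 1, 45]
-25 [21, 25, 25, 2, 2, 2, 25, 25, 39]
-35 [22, 26, 22, 18, 24, 22, 25, 27, 46]
-45 [24, 25, 22, 22, 27, 25, 21, 23, 44]
-55 [22, 24, 19, 12, 23, 22, 17, 1, 46]
```

View pics/t5.png

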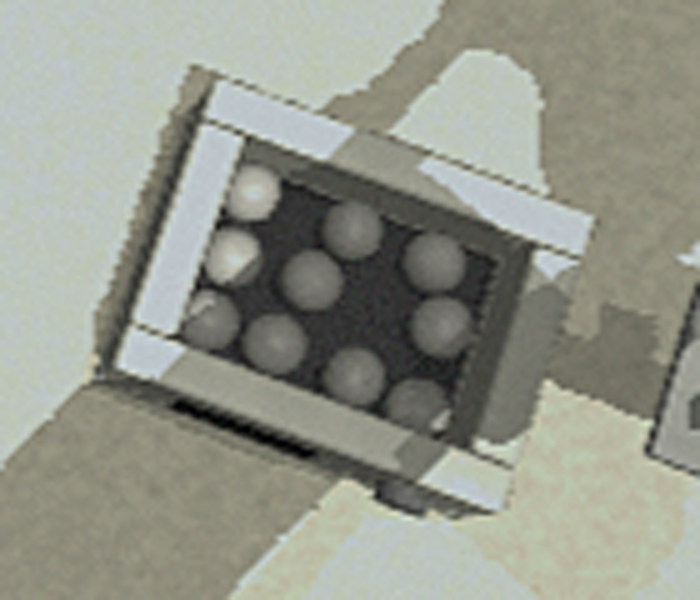

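```bash
python3 -c "
from h import *
gob(-.001,-.004,.124)"
```

```text
t 13.2 pos [ 479.8 -358.6  181.1] yaw 69.79 tilt 0.13 q6 -0.3302289470386434 F [ 0.2   0.34 -4.75]
  d [14.27 -0.35  5.72] twist -0.21
  bath x,y [   2.1 -146.7] underside over floor 102.4 F bath [0.1 0.4] T [ 0.02 -0.04  0.01]
```

All ten pebbles lie in one layer: (253,192), (352,230), (435,262), (232,256), (313,280), (441,327), (208,320), (275,343), (353,376), (418,405). Now I press at the centre.

step_arm([
  [2,4,-0.1,0,0],
  [2,8.5,-0.2,0,0],
  [2,12,-0.3,0,0],
  [2,14,-0.35,0,0],
  [2,14.2,-0.35,0,0],
  [2,14.2,-0.35,1.5,0],
  [2,14.2,-0.35,4,0],
  [2,14.2,-0.35,6,0],
  [2,14.2,-0.35,6.8,0],
  [2,14.2,-0.35,7.1,0],
  [2,14.2,-0.35,7.1,0],
  [2,14.2,-0.35,7.1,0],
])

```text
time: 14.4
tool_pos: [0.5276, -0.2234, 0.1121]
tcp_rot: [2.573, 1.8, 0.001]
wrist_force: [0.9, 0.6, -3.9]
width: 0.27
grip_force: 79.0
```

```bash
python3 -c "
from h import *
gob(-.001,-.004,.105)"
```

```text
t 14.4 pos [ 527.6 -223.4  112.1] yaw 69.94 tilt 0.11 q6 -0.09391263401414833 F [ 0.93  0.57 -3.88]
  d [-0.07 -0.18  0.71] twist -0.06
  bath x,y [ 0.8 -3.3] underside over floor 33.4 F bath [0.7 0.9] T [-0.04  0.03 -0.  ]
```

step_arm([
  [2,0,-0.15,0.3,0],
  [2,0,-0.15,0.5,0],
  [2,0,-0.15,0.6,0],
  [2,0,-0.15,0.65,0],
  [2,0,-0.15,0.65,0],
])

```text
time: 14.9
tool_pos: [0.5258, -0.2223, 0.105]
tcp_rot: [2.573, 1.801, 0.001]
wrist_force: [0.5, 0.2, -3.7]
width: 0.274
grip_force: 79.3
```

```bash
python3 -c "
from h import *
gob(-.001,-.004,.105)"
```

```text
t 14.9 pos [ 525.8 -222.3  105. ] yaw 69.98 tilt 0.05 q6 -0.09421183355553023 F [ 0.51  0.25 -3.66]
  d [-0.11  0.03 -0.  ] twist -0.02
  bath x,y [-1.3 -2.9] underside over floor 26.3 F bath [0.4 0.4] T [-0.   -0.01  0.05]
```

step_arm([
  [2,0,0,0.1,0],
  [2,0,0,0.15,0],
  [2,0,0,0.2,0],
  [2,0,0,0.2,0],
])

```text
time: 15.3
tool_pos: [0.5271, -0.2229, 0.1046]
tcp_rot: [2.571, 1.8, 0.003]
wrist_force: [-1.0, 1.0, 6.2]
width: 0.268
grip_force: 80.6
```

```bash
python3 -c "
from h import *
gob(-.001,-.004,.105)"
```

```text
t 15.3 pos [ 527.1 -222.9  104.6] yaw 69.97 tilt 0.21 q6 -0.09411996582495073 F [-1.03  1.    6.18]
  d [-0.1  -0.11 -0.04] twist -0.03
  bath x,y [ 0.1 -3. ] underside over floor 25.9 F bath [-1.3  0.6] T [ 0.    0.18 -0.04]
```

step_arm([
  [2,0,0,0.03,0],
  [2,0,0,0.05,0],
  [2,0,0,0.05,0],
  [2,0,0,0.05,0],
  [2,0,0,0.05,0],
])

```text
time: 15.8
tool_pos: [0.5273, -0.223, 0.1046]
tcp_rot: [2.571, 1.799, 0.004]
wrist_force: [0.2, 0.8, 7.9]
width: 0.274
grip_force: 80.8
```

```bash
python3 -c "
from h import *
gob(-.001,-.004,.105)"
```

```text
t 15.8 pos [ 527.3 -223.   104.6] yaw 69.97 tilt 0.25 q6 -0.0941427867349638 F [0.2  0.84 7.88]
  d [-0.1  -0.14 -0.04] twist -0.03
  bath x,y [ 0.4 -3. ] underside over floor 25.9 F bath [-0.1  0.9] T [0.01 0.23 0.01]
```

The load is about 12 N (7.9 + 4.2 N of weight). I hold it for 1.5 s, then lift.

step_arm([
  [2,0,0,0.01,0],
  [2,0,0,0.01,0],
  [2,0,0,0.01,0],
  [2,0,0,0.01,0],
  [2,0,0,0.01,0],
  [2,0,0,0.01,0],
  [2,0,0,0.01,0],
  [2,0,0,0.01,0],
  [2,0,0,0.01,0],
  [2,0,0,0.01,0],
  [2,0,0,0.01,0],
  [2,0,0,0.01,0],
  [2,0,0,0.01,0],
  [2,0,0,0.01,0],
  [2,0,0,0.01,0],
])

```text
time: 17.3
tool_pos: [0.5274, -0.223, 0.1046]
tcp_rot: [2.571, 1.799, 0.004]
wrist_force: [-0.3, 0.9, 8.2]
width: 0.272
grip_force: 80.9
```

step_arm([
  [2,0,0,-0.5,0],
  [2,0,0,-2,0],
  [2,0,0,-4.5,0],
  [2,0,0,-7.5,0],
  [2,0,0,-10,0],
  [2,0,0,-10,0],
  [2,0,0,-10,0],
])

```text
time: 18.0
tool_pos: [0.5253, -0.2222, 0.202]
tcp_rot: [2.574, 1.801, 0.0]
wrist_force: [0.2, 0.5, -4.8]
width: 0.274
grip_force: 79.3
```

```bash
python3 -c "
from h import *
go(.5251,.2151,.20,93.8)"
```

```text
t 18.0 pos [ 525.3 -222.2  202. ] yaw 69.97 tilt 0.03 q6 -0.09414990411578092 F [ 0.21  0.52 -4.79]
  d [ 41.08 -15.     0.19] twist -23.83
```

step_arm([
  [2,3,-1,0,-2],
  [2,7,-2.5,0,-7],
  [2,11,-4,0,-12],
  [2,15.5,-5.5,0,-17],
  [2,20,-7.2,0,-22],
  [2,24,-8.8,0,-23.8],
  [2,28,-10.2,0,-23.8],
  [2,32,-11.7,0,-23.8],
  [2,36,-13.1,0,-23.8],
  [2,39,-14.3,0,-23.8],
  [2,40.5,-14.9,0,-23.8],
  [2,40.9,-15,2,-23.8],
  [2,40.9,-15,5,-23.8],
  [2,40.9,-15,8,-23.8],
  [2,40.9,-15,8,-23.8],
  [2,40.9,-15,8,-23.8],
  [2,40.9,-15,8,-23.8],
])

```text
time: 19.7
tool_pos: [0.5257, 0.2134, 0.1233]
tcp_rot: [2.147, 2.292, 0.003]
wrist_force: [0.1, 0.1, -4.4]
width: 0.27
grip_force: 80.0
```

```bash
python3 - <<'E'
from h import *
go(.5251,.2121,.0757,93.8)
im,P=cloud("scene");_,P2=cloud("top")
b=bot.read_state()["tool_pos"][2]-.0637
print("underside",b)
cv2.imwrite("pics/s6.png",cv2.convertScaleAbs(cv2.resize(im[120:240,350:470,::-1],None,fx=5,fy=5,interpolation=cv2.INTER_CUBIC),alpha=1.6))
for Q in(P,P2):
  d=Q-np.array([.5251,.2151,0]); z=Q[...,2]
  m=(abs(d[...,0])<.05)&(abs(d[...,1])<.05)&(abs(z-b-.008)<.006)
  rect(Q,m,"plate")
  m=(abs(d[...,0])<.07)&(abs(d[...,1])<.07)&(z>.004)&(z<.011); rect(Q,m,"pad")
P0=np.load("scene.npy"); d=P0-np.array([.5251,.2151,0]); z=P0[...,2]
n=(abs(d[...,0])<.07)&(abs(d[...,1])<.07)
rect(P0,n&(z>.004)&(z<.012),"pad0 scene"); rect(P0,n&(z>.0125)&(z<.02),"plate0 scene")
E
```

```text
t 19.7 pos [525.7 213.4 123.3] yaw 93.74 tilt 0.11 q6 0.2765397286989057 F [ 0.11  0.06 -4.41]
  d [-0.13 -0.07  4.75] twist -0.06
underside 0.06035493107845977
plate 520 c [527.5 217.3] s [72.6 71.5] ang 4.1 z 67.3
pad 1199 c [527.8 216.5] s [110.5 112. ] ang 87.0 z 7.8
plate 614 c [527.5 207.3] s [70.4 49.8] ang 3.3 z 67.5
pad 1203 c [522.5 208.2] s [129. 125.] ang 83.5 z 7.6
pad0 scene 875 c [527.7 216.3] s [110.1 112.3] ang 87.1 z 7.9
plate0 scene 429 c [520.2 217. ] s [71.  71.7] ang 6.4 z 15.8
```

View pics/s6.png

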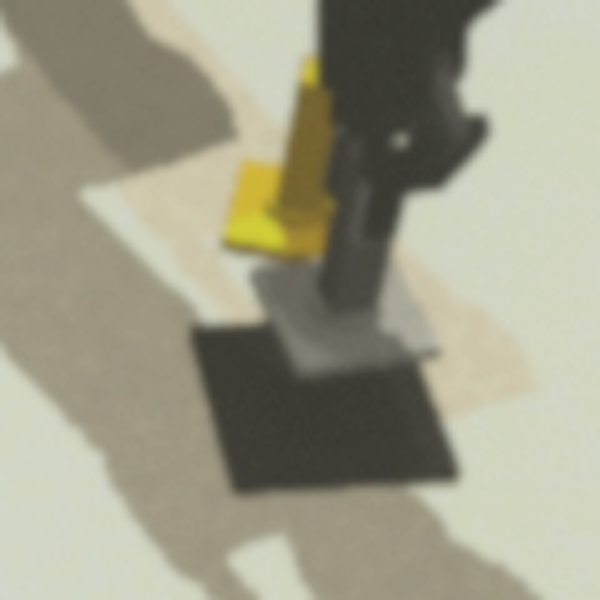

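The plate hangs over the pad (plate at about (345,320), pad at (325,410) in the crop). In the scene camera's cloud the two centres agree within 1 mm, so I lower straight down.

step_arm([
  [2,0,0,2,0],
  [2,0,0,4,0],
  [2,0,0,4.7,0],
  [2,0,0,4.9,0],
  [2,0,0,5.05,0],
  [2,0,0,5.15,0],
  [2,0,0,5.2,0],
  [2,0,0,5.2,0],
])

```text
time: 20.6
tool_pos: [0.5257, 0.214, 0.0721]
tcp_rot: [2.146, 2.293, 0.003]
wrist_force: [-2.0, -0.2, 5.2]
width: 0.269
grip_force: 81.4
```

```bash
python3 -c "
from h import *
go(.5251,.2121,.07,93.8)"
```

```text
t 20.6 pos [525.7 214.   72.1] yaw 93.77 tilt 0.14 q6 0.2766611829927732 F [-2.01 -0.2   5.19]
  d [-0.18 -0.08  0.21] twist -0.03
```

Contact. I open, wait, raise the gripper and move clear.

step_arm([
  [3,0,0,-0.1,0],
  [5,0,0,-0.1,0],
  [6,0,0,-0.1,0],
  [6,0,0,-0.1,0],
  [6,0,0,-0.1,0],
  [6,0,0,-2,0],
  [6,0,0,-5,0],
  [6,0,0,-9,0],
  [6,0,0,-13,0],
  [6,0,0,-15,0],
  [6,-5,0,-15,0],
  [6,-10,0,-15,0],
  [6,-15,0,-15,0],
  [6,-17,0,-15,0],
  [6,-17,0,-15,0],
])

```text
time: 22.1
tool_pos: [0.5358, 0.041, 0.2199]
tcp_rot: [2.151, 2.289, -0.001]
wrist_force: [0.2, 0.6, 0.3]
width: 0.705
grip_force: 0.0
```

```bash
python3 - <<'E'
from h import *
im,P=cloud("scene"); np.save("s7.npy",P)
d=P-np.array([.5251,.2151,0]); z=P[...,2]; n=(abs(d[...,0])<.07)&(abs(d[...,1])<.07)
rect(P,n&(z>.0125)&(z<.02),"plate scene"); rect(P,n&(z>.1),"handle top")
i,_=bot.read_camera("top")
h=cv2.resize(i[140:320,150:480,::-1],None,fx=2.4,fy=2.4,interpolation=cv2.INTER_CUBIC)
cv2.imwrite("pics/t7.png",cv2.convertScaleAbs(h,alpha=1.5)); print(bot.read_state()["time"],bot.read_state()["wrist_force"])
E
```

```text
plate scene 438 c [538.2 218.5] s [93.4 70.5] ang 3.5 z 15.7
handle top 99 c [527.  217.5] s [25.4 23.2] ang 2.5 z 107.2
22.2 [ 0.00395414  0.39342085 -0.16827678]
```

View pics/t7.png

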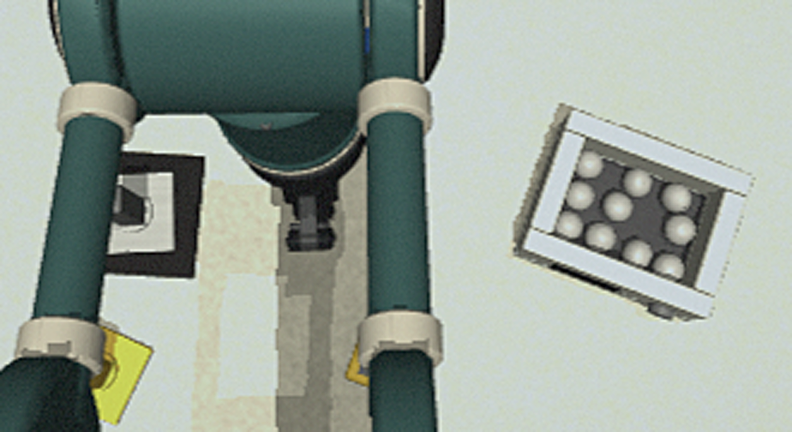

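The tamper stands upright on its pad at (135,210), with its handle about 1 mm from the pad's middle. All ten pebbles lie flat in the well at (620,215), and the gripper is clear.

```bash
python3 -c "
from workcell import bot
print(bot.finish_job())"
```

```text
the job is handed in; nothing more can be done
None
```

The job is handed in: all ten pebbles lie in a single layer and the bed was pressed at about 12 N for about 2 s. The tamper stands upright about 1 mm from the middle of its pad; during the sweeps (not the press), its load on the heap briefly reached about 25 N, above the light 10 N advised.

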